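Fit the jaw liner into the vice

TASK

Take the wooden jaw liner that has the steel ears out of the rack and slide its ears down into the two slots of the vice jaw, pressing it gently past both spring clips until it sits flat on its seat with both clips sprung back over the ears. Let go of it, and leave the plain pad and the other things on the bench where they are.

Things in the scene. Friction and masses are not known exactly. Their poses are not given: they have to be found in the camera images.
- liner: the jaw liner: an upright wooden plate 12 mm thick (its x), 76 mm wide (its y) and 84 mm tall (its z), with a steel ear at each side low down: the ears are 8 mm thick, stick out 10 mm beyond the wood (96 mm over both ears) and reach from 4 to 30 mm above its underside. 160 g, more or less. Either face may look forward. Origin: centre of its underside, z up. It stands loose in the rack's groove.
- pad: the plain pad: the same 12 x 76 x 84 mm wooden plate without ears, 120 g, standing in the same groove beside the liner, 130 mm away from it, on either side. To be left alone. Origin: centre of its underside.
- rack: dark wooden rack, fixed: 56 mm (x) x 270 mm (y) x 20 mm high, with a groove 15 mm wide along its y; the groove's floor is 10 mm above the bench. Origin: centre of its underside.
- vise: jaw of a bench vice, fixed, dark steel: base 24 mm high, jaw back 74 mm high, its near face 31 mm behind (+x) the slots' middle plane. Origin: on the bench below the midpoint between the two slots; x is the fitted liner's thickness direction, y runs from slot to slot. The fitted liner is parallel to it (either way round), centred, its top 110 to 142 mm above the bench. Pushing the liner on it with over 25 N is forcing.
- seat_nominal (a point): on the vice, 42 mm above its origin: mid-range height of the seat. In front of the jaw back stands a bright steel shoe: a level seat 70 mm wide between two slotted posts, one at each end. The shoe stands on packing that differs from run to run: the true seat is anywhere from 16 mm below to 16 mm above this point, is not reported, and must be felt; slots and clips go up and down with it.
- slots_nominal (a point): on the vice, 95 mm above its origin: mid-range height of the slots' mouths (always 53 mm above the true seat, so 79 to 111 mm over the bench), midway between the slots. Each slot is 11 mm wide (x) for the 8 mm ear, flared to 17 mm at the mouth, open at the top and towards the middle, with 2 mm end play for the liner either way along y.
- clips_nominal (a point): on the vice, 74 mm above its origin: mid-range height of the spring clips, one in the front (-x) wall of each slot, always 32 mm above the true seat; their states are not reported. The ears meet them with the liner about 36 mm above its seat; the push for both grows to about 6-12 N over 12 mm at most, falls to a rub of 2-7 N, drops away in the last 2 mm; then the seat stops the liner hard.
- tray: small dark wooden tray, 90 x 130 x 34 mm, bystander. Origin: centre of its underside.
- gauge: wooden marking gauge lying down: 200 mm stem and a 24 x 60 x 44 mm head, bystander. Origin: on the bench under the stem's middle.
- jar: amber glass jar with a steel lid, 72 mm across and 95 mm tall, bystander. Origin: centre of its underside.

How it is judged:
By the outcome, as a careful person would: the job done as asked, in the order asked, and still so for the second after the job is handed in, with the robot touching nothing.
It also fails if it takes over 59 s, if anything falls off the work surface, if the arm or the gripper's body presses on something with over 40 N, if the wrist force passes 120 N, or if a joint passes its speed limit or range.

ROBOT

A 6-joint arm with a two-finger parallel gripper is mounted at the origin on the work surface. World frame = base frame: x ahead of the robot, y to its left, z up, the work surface at z = 0. Lengths are in mm, angles in rad, forces in N, time in s.
With the tool pointing down it reaches from about 325 to 750 mm from the base axis. Payload 7.6 kg.
Tool frame: the origin (TCP) lies midway between the tips of the shut fingers; the grasp point (between the pads) lies 19 mm behind it; z points along the fingers, y is the direction in which the jaws open and shut (so a half turn about z gives the same grasp; the last joint's range is limited). The gripper opens to 85 mm and grips with 20 to 120 N. Pads are 22 mm wide; open, the fingers measure 114 mm over their backs; the gripper's body (76 mm by 85 mm) begins 54 mm behind the grasp point. The pads swing forward as they close: fully open they stand 13 mm farther back than shut.
Start: joints at [1.043, 0.052, 1.401, -0, 1.689, -0.07], TCP at [232.025, 470.967, 231.323] pointing down, gripper open.
Joint ranges: [-2.9, 2.9], [-0.91, 2.17], [0.12, 2.37], [-1.06, 4.2], [0.26, 2.73], [-2.93, 2.93]. Speed limits (rad/s): [2.57, 2.57, 3.01, 3.14, 3.14, 3.14].

INTERFACE

Orientations are given as a rotation vector (axis times angle).
In Python, from station import bot gives the robot as it stands.
- The arm moves only by the tool arm_command, never from a script. Its argument "commands" is a list of rows, each an object of numbers: "dx", "dy", "dz": the shift along the tool's x, y, z in cm; "rx", "ry", "rz": the turn, a rotation vector about the tool's x, y, z in rad; "gripper": the closure, from 0 (fully open) to 1 (shut). A call has 1 to 10 rows; each row is the pose to reach, as a shift and turn from the pose commanded when the call began, along the tool's axes at that moment; what a row does not reach only later rows make up. A row lasts 1/8 s, in which the tool goes at most 62.5 mm and 10.7 degrees, less where a joint would pass 70% of its speed; a pose out of reach is approached as far as the arm can. A call with a gripper value outside its range is refused whole. The fingers move at their own pace and stop on an object; "squeeze" is the grip in N (left out, the last holds). Time passes only in rows, so rows that repeat a pose let the fingers close. It gives the time, the measured TCP pose, the force and the opening at its end, in the units of the state.
- bot.sense(): the state, without advancing time (a new reading comes with each control period).
- bot.grab_frame(name): name is "scene" or "top"; returns a dict with "img" (420x560x3 uint8, red, green, blue), "fx", "fy", "cx", "cy" (pixels), "distortion" ([k1, k2, p1, p2, k3] as OpenCV has them; the pictures are not rectified), "view" (4x4, takes a point from world to camera coordinates). Camera axes: x right, y down, z forward; pixel columns grow to the right and rows downward; lengths in mm; the calibration is good to about 2 mm. A picture is of the moment at which its call begins. There is no depth.
- bot.sign_off(): hands the job in, once; it reports no verdict.
The state is a dict: "t": time; "joint_positions": joint angles; "qd": joint speeds; "joint_torque": joint torques, N m; "position": TCP position; "tcp_rot": TCP orientation; "wrist_force": force on the tool from outside, world axes, zero at the start; "wrist_torque": the same for the moment, N m; "width": finger opening in mm.
Only numpy, scipy, OpenCV 4.12 (cv2) and the standard library are available. Lean on these libraries where they do the work, as an engineer would, in place of code of your own. Each camera call takes 0.05 s, during which the arm holds its last target. There are 200 camera calls.

## Working session

There is one attempt and no reset: what is moved stays moved. The work goes in short steps, Python scripts to look and compute and a tool call to move; the robot and the scene stay as the last step left them, time stands still between calls to the robot, and variables do not carry over. Pictures are saved under pics/ and viewed, about 8 in all and at most 12, crops included, and the job is handed in when it is done.

Besides the shell and the picture viewer there is one more tool, called after "Call:" as name(argument=value, ...), one argument or row to a line, values as JSON. arm_command: Moves the arm, as the interface text tells. Its arguments: {"type":"object","properties":{"commands":{"type":"array"},"squeeze":{"type":"number"}},"required":["commands"]}

```bash
mkdir -p pics; cat > h.py <<'E'
import numpy as np, cv2
from station import bot
from scipy.spatial.transform import Rotation as R
def grab(n,save=None):
    f=bot.grab_frame(n)
    if save: cv2.imwrite('pics/'+save+'.png',cv2.cvtColor(f['img'],cv2.COLOR_RGB2BGR))
    return f
def K(f): return np.array([[f['fx'],0,f['cx']],[0,f['fy'],f['cy']],[0,0,1.]])
def ray(f,uv):
    p=cv2.undistortPoints(np.array(uv,float).reshape(-1,1,2),K(f),np.array(f['distortion'],float)).reshape(-1,2)
    V=np.array(f['view']); d=np.c_[p,np.ones(len(p))]@V[:3,:3]
    return -V[:3,:3].T@V[:3,3],d
def onz(f,uv,z):
    c,d=ray(f,uv); return c+d*((z-c[2])/d[:,2])[:,None]
def proj(f,P):
    V=np.array(f['view']); r,_=cv2.Rodrigues(V[:3,:3].copy())
    return cv2.projectPoints(np.array(P,float).reshape(-1,1,3),r,V[:3,3].copy(),K(f),np.array(f['distortion'],float))[0].reshape(-1,2)
E
python3 - <<'E'
from h import *
for n in('top','scene'):
    f=grab(n,n+'0'); print(n,f['fx'],f['cx'],f['cy'],f['distortion'],np.round(f['view'],3).tolist(), ray(f,[[280,210]])[0])
s=bot.sense(); print(s)
a=cv2.imread('pics/top0.png');b=cv2.imread('pics/scene0.png')
E
```

```text
top 503.93534189788085 275.9412418478302 211.6733495516564 [-0.16970126  0.          0.          0.          0.        ] [[-0.012, -1.0, 0.02, 7.864], [-0.986, 0.008, -0.168, 544.866], [0.168, -0.022, -0.986, 1135.598], [0.0, 0.0, 0.0, 1.0]] [ 346.09712161   27.84339975 1210.77081779]
scene 444.47684902373607 274.52877459515975 214.3949213246887 [0.00538816 0.         0.         0.         0.        ] [[0.611, 0.792, 0.008, -340.643], [0.546, -0.413, -0.729, -238.22], [-0.574, 0.45, -0.684, 1474.145], [0.0, 0.0, 0.0, 1.0]] [1183.69296259 -492.38849453  838.04193008]
{'t': 0.1, 'joint_positions': array([ 1.04269518e+00,  5.27559655e-02,  1.40158700e+00,  2.41311250e-05,
        1.68858584e+00, -7.03272519e-02]), 'qd': array([-0.00049359, -0.00083028, -0.0011632 ,  0.000186  ,  0.00054266,
       -0.00214326]), 'joint_torque': array([ 1.84328594e-03, -3.82577884e+01, -3.60987997e+01,  1.94774330e-07,
        4.80011469e-03,  6.92037702e-06]), 'position': array([231.88355996, 470.73329797, 230.58424015]), 'tcp_rot': array([-7.12708375e-01, -3.05925298e+00,  1.99420876e-03]), 'wrist_force': array([-0.21485684, -0.10170103,  0.18208782]), 'wrist_torque': array([-0.05344708,  0.00257124, -0.03529645]), 'width': 85.39492876772422}
```

View pics/top0.png

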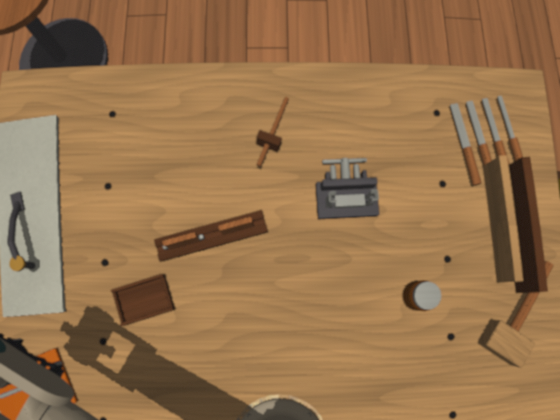

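View pics/scene0.png

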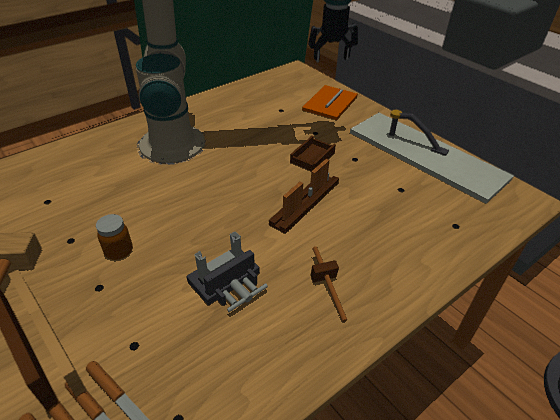

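The top view shows the rack at about (211,236), with steel ear spots near (165,247) and (201,236), so the liner is the left plate. The vice is at (348,198), the jar at (425,296), the gauge at (270,135) and the tray at (143,299). I'll zoom in.

```bash
python3 - <<'E'
import cv2,numpy as np
a=cv2.imread('pics/top0.png');b=cv2.imread('pics/scene0.png')
z=lambda i,x,y,w,h:cv2.resize(i[y:y+h,x:x+w],(400,300),interpolation=cv2.INTER_CUBIC)
o=np.vstack([np.hstack([z(a,148,195,128,96),z(a,308,150,80,60)]),np.hstack([z(b,250,150,112,84),z(b,180,230,100,75)])])
cv2.imwrite('pics/crop0.png',o)
E
```

```text
(no output)
```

View pics/crop0.png

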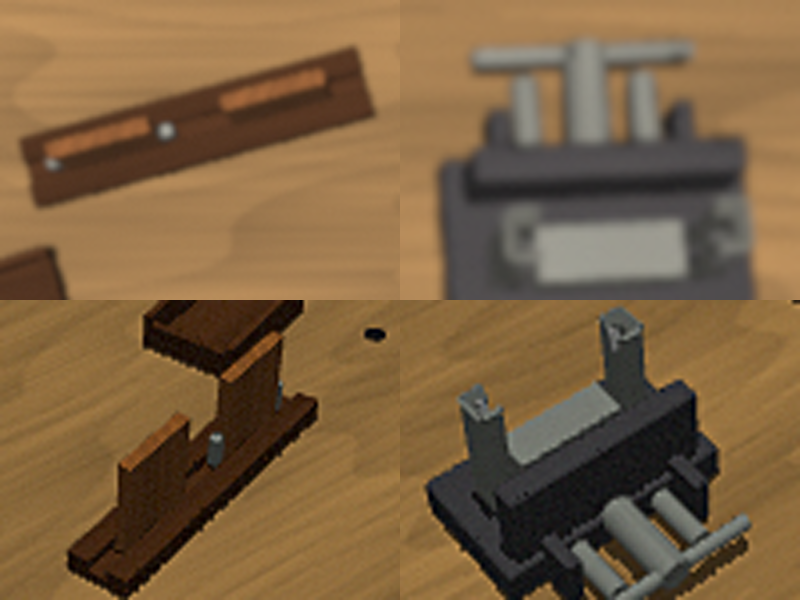

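The top crop confirms it: the liner is the left plate, with ear spots at about (164.6,247) and (201,236.6). The pad is on the right. The vice shoe shows its two slotted posts at about (332,197) and (374,195), with the bright seat between them.

```bash
cat > m.py <<'E'
from h import *
f=grab('top');g=grab('scene')
def blobs(f,x,y,w,h,fn,s=8,amin=6):
    c=cv2.resize(f['img'][y:y+h,x:x+w],None,fx=s,fy=s,interpolation=cv2.INTER_CUBIC)
    m=fn(cv2.cvtColor(c,cv2.COLOR_RGB2HSV).astype(int)).astype(np.uint8)
    out=[]
    for k in cv2.findContours(m,cv2.RETR_EXTERNAL,cv2.CHAIN_APPROX_NONE)[0]:
        if cv2.contourArea(k)/s/s>amin:
            M=cv2.moments(k); r=cv2.boxPoints(cv2.minAreaRect(k))
            T=lambda p:(np.array(p)+.5)/s-.5+[x,y]
            out.append((T([M['m10']/M['m00'],M['m01']/M['m00']]),T(r),M['m00']/s/s))
    return out
def tri(p,q):
    (c,d),(e,k)=ray(f,[p]),ray(g,[q]); d=d[0];k=k[0]
    t=np.linalg.lstsq(np.c_[d,-k],e-c,rcond=None)[0]
    a,b=c+d*t[0],e+k*t[1]; return np.round((a+b)/2,1),round(np.linalg.norm(a-b),1)
E
python3 - <<'E'
from m import *
print('plate tops')
for c,r,a in blobs(f,150,205,120,60,lambda h:(h[...,2]>135)&(h[...,1]>110)&(h[...,0]<16)):
    P=onz(f,r,94); print(c.round(1),round(a,1),onz(f,[c],94).round(1),P[:,:2].round(1).tolist())
    L=[np.linalg.norm(P[i]-P[i-1]) for i in range(4)]; print(np.round(L,1))
print('ears')
for c,r,a in blobs(f,155,225,60,30,lambda h:(h[...,2]>110)&(h[...,1]<60),amin=2): print(c.round(2),round(a,1),onz(f,[c],40).round(1))
print('shoe')
for c,r,a in blobs(f,320,188,58,22,lambda h:(h[...,2]>150)&(h[...,1]<70)): 
    P=onz(f,r,42);print(c.round(2),r.round(1).tolist(),round(a,1),P[:,:2].round(1).tolist(),[round(np.linalg.norm(P[i]-P[i-1]),1) for i in range(4)],[onz(f,[c],z).round(1)[0,:2].tolist() for z in(26,42,58)])
print('scene shoe')
for c,r,a in blobs(g,195,228,60,50,lambda h:(h[...,2]>140)&(h[...,1]<70)): print(c.round(2),r.round(1).tolist(),round(a,1))
print(tri([332.2,197],[235.5,235.5]),tri([374,195],[200,255.5]))
a=cv2.resize(f['img'][185:215,312:384],None,fx=11,fy=11,interpolation=cv2.INTER_CUBIC)[:, :790]
b=cv2.resize(g['img'][228:258,192:244],None,fx=8,fy=8,interpolation=cv2.INTER_CUBIC)
o=np.zeros((575,800,3),np.uint8);o[:330,:790]=a;o[335:575,:416]=b
cv2.imwrite('pics/v1.png',o[...,::-1])
E
```

```text
plate tops
[178.5 238.6] 126.3 [[477.5 222.   94. ]] [[473.3, 258.3], [492.5, 188.0], [482.2, 185.0], [463.0, 255.2]]
[10.8 72.9 10.8 72.7]
[234.7 223.2] 130.5 [[511.4  96.2  94. ]] [[507.2, 133.0], [526.4, 61.2], [516.1, 58.5], [496.8, 130.2]]
[10.7 74.4 10.7 74.2]
ears
[164.01 247.04] 5.9 [[464.1 265.3  40. ]]
[200.72 236.19] 14.1 [[489.2 179.1  40. ]]
shoe
[349.52 199.82] [[335.6, 195.8], [363.3, 194.8], [363.7, 204.0], [335.9, 205.0]] 230.8 [[582.6, -140.0], [584.7, -206.9], [562.4, -206.8], [560.4, -140.1]] [np.float64(22.2), np.float64(66.9), np.float64(22.3), np.float64(66.7)] [[575.9, -175.8], [572.8, -173.1], [569.7, -170.3]]
scene shoe
(array([ 568.2, -123.3,  101.6]), np.float64(0.7)) (array([ 572. , -219.4,  101.7]), np.float64(0.1))
```

View pics/v1.png

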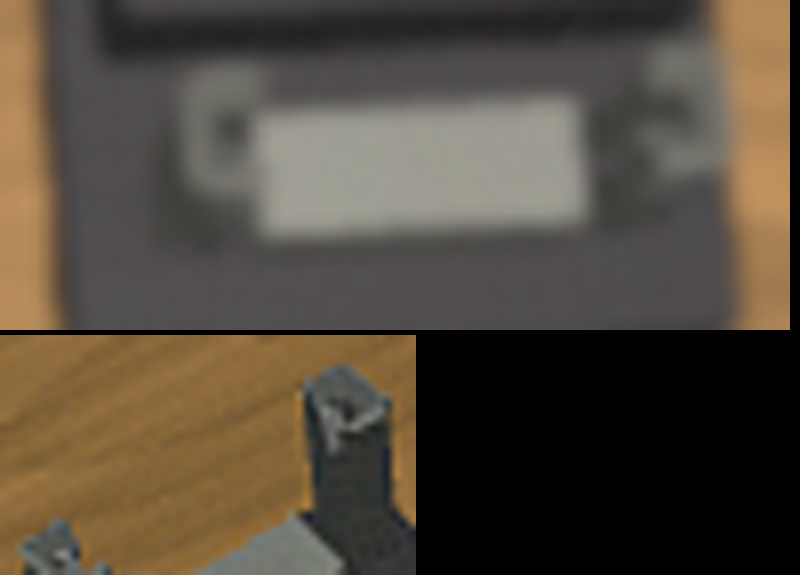

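```bash
cat > d.py <<'E'
import sys
from h import *
# usage: d.py x y z yaw(of tool y axis)  -> delta in tool frame, cm & rad
x,y,z,w=map(float,sys.argv[1:5]); s=bot.sense()
A=R.from_rotvec(s['tcp_rot'])
yy=np.array([np.cos(w),np.sin(w),0]); zz=np.array([0,0,-1.]); B=R.from_matrix(np.c_[np.cross(yy,zz),yy,zz])
print('t',round(s['t'],2),'pos',s['position'].round(1),'w',round(s['width'],1),'F',s['wrist_force'].round(1),'T',s['wrist_torque'].round(2),'q',s['joint_positions'].round(2))
m=A.as_matrix();print('tilt',m[:2,2].round(4),'yaw',round(np.arctan2(m[1,1],m[0,1]),4))
print('d cm',(A.inv().apply(np.array([x,y,z])-s['position'])/10).round(2),'rot',(A.inv()*B).as_rotvec().round(3))
E
python3 d.py 477 222 165 0.264
```

```text
t 0.2 pos [231.9 470.8 230.8] w 85.5 F [ 0.1  0.5 -0.1] T [-0.   -0.02  0.  ] q [ 1.04  0.05  1.4   0.    1.69 -0.07]
tilt [-0.0005 -0.0008] yaw 1.113
d cm [-32.98 -11.48   6.59] rot [-0.001  0.     0.849]
```

Call:
arm_command(
  commands=[
    {"dx":-16,"dy":-6,"dz":2,"rz":0.42,"gripper":0.4},
    {"dx":-33,"dy":-11.5,"dz":6.6,"rz":0.85,"gripper":0.4},
    {"dx":-33,"dy":-11.5,"dz":6.6,"rz":0.85,"gripper":0.4},
    {"dx":-33,"dy":-11.5,"dz":6.6,"rz":0.85,"gripper":0.4},
    {"dx":-33,"dy":-11.5,"dz":6.6,"rz":0.85,"gripper":0.4},
    {"dx":-33,"dy":-11.5,"dz":6.6,"rz":0.85,"gripper":0.4},
    {"dx":-33,"dy":-11.5,"dz":6.6,"rz":0.85,"gripper":0.4},
    {"dx":-33,"dy":-11.5,"dz":6.6,"rz":0.85,"gripper":0.4},
    {"dx":-33,"dy":-11.5,"dz":6.6,"rz":0.85,"gripper":0.4},
    {"dx":-33,"dy":-11.5,"dz":6.6,"rz":0.85,"gripper":0.4},
  ],
  squeeze=60,
)

```text
$.commands[0]: bad value
```

```bash
python3 d.py 477 222 50 0.264; python3 -c "
from h import *
g=grab('scene');cv2.imwrite('pics/s1.png',cv2.resize(g['img'][60:240,230:400,::-1],None,fx=3,fy=3))"
```

```text
t 0.2 pos [231.9 470.8 230.8] w 85.5 F [ 0.1  0.5 -0.1] T [-0.   -0.02  0.  ] q [ 1.04  0.05  1.4   0.    1.69 -0.07]
tilt [-0.0005 -0.0008] yaw 1.113
d cm [-32.98 -11.47  18.09] rot [-0.001  0.     0.849]
```

View pics/s1.png

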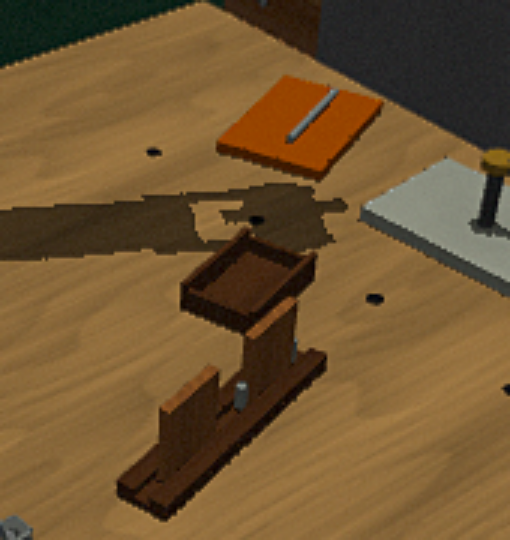

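The arm didn't move: the first row was refused. The picture shows the same untouched scene. I'll retry with every field given.

Call:
arm_command(
  commands=[
    {"dx":-16.0,"dy":-6.0,"dz":2.0,"rx":0.0,"ry":0.0,"rz":0.42,"gripper":0.4},
    {"dx":-33,"dy":-11.5,"dz":6.6,"rx":0,"ry":0,"rz":0.85,"gripper":0.4},
    {"dx":-33,"dy":-11.5,"dz":6.6,"rx":0,"ry":0,"rz":0.85,"gripper":0.4},
    {"dx":-33,"dy":-11.5,"dz":6.6,"rx":0,"ry":0,"rz":0.85,"gripper":0.4},
    {"dx":-33,"dy":-11.5,"dz":6.6,"rx":0,"ry":0,"rz":0.85,"gripper":0.4},
    {"dx":-33,"dy":-11.5,"dz":6.6,"rx":0,"ry":0,"rz":0.85,"gripper":0.4},
    {"dx":-33,"dy":-11.5,"dz":6.6,"rx":0,"ry":0,"rz":0.85,"gripper":0.4},
    {"dx":-33,"dy":-11.5,"dz":6.6,"rx":0,"ry":0,"rz":0.85,"gripper":0.4},
    {"dx":-33,"dy":-11.5,"dz":6.6,"rx":0,"ry":0,"rz":0.85,"gripper":0.4},
  ],
  squeeze=60,
)

```text
t: 1.38
position: [476.7, 222.9, 165.7]
tcp_rot: [1.909, 2.495, 0.001]
wrist_force: [0.2, 0.0, -0.3]
width: 50.9
```

```bash
python3 d.py 477 222 50 0.264
```

```text
t 1.38 pos [476.7 222.9 165.7] w 50.9 F [ 0.2  0.  -0.3] T [ 0.02 -0.1   0.04] q [0.37 0.08 1.5  0.   1.56 0.1 ]
tilt [0.0006 0.0005] yaw 0.2646
d cm [-1.000e-01 -1.000e-02  1.157e+01] rot [ 0.001 -0.     0.001]
```

Call:
arm_command(
  commands=[
    {"dx":-0.1,"dy":0,"dz":4,"rx":0,"ry":0,"rz":0,"gripper":0.4},
    {"dx":-0.1,"dy":0,"dz":8,"rx":0,"ry":0,"rz":0,"gripper":0.4},
    {"dx":-0.1,"dy":0,"dz":11.5,"rx":0,"ry":0,"rz":0,"gripper":0.4},
    {"dx":-0.1,"dy":0,"dz":11.5,"rx":0,"ry":0,"rz":0,"gripper":0.4},
    {"dx":-0.1,"dy":0,"dz":11.5,"rx":0,"ry":0,"rz":0,"gripper":0.4},
  ],
)

```text
t: 2.0
position: [478.1, 221.9, 52.2]
tcp_rot: [1.909, 2.493, 0.004]
wrist_force: [0.1, -0.2, -0.4]
width: 51.3
```

Call:
arm_command(
  commands=[
    {"dx":0,"dy":0,"dz":0,"rx":0,"ry":0,"rz":0,"gripper":0.7},
    {"dx":0,"dy":0,"dz":0,"rx":0,"ry":0,"rz":0,"gripper":1},
    {"dx":0,"dy":0,"dz":0,"rx":0,"ry":0,"rz":0,"gripper":1},
    {"dx":0,"dy":0,"dz":0,"rx":0,"ry":0,"rz":0,"gripper":1},
    {"dx":0,"dy":0,"dz":0,"rx":0,"ry":0,"rz":0,"gripper":1},
    {"dx":0,"dy":0,"dz":0,"rx":0,"ry":0,"rz":0,"gripper":1},
  ],
  squeeze=60,
)

```text
t: 2.75
position: [478.0, 221.2, 51.4]
tcp_rot: [1.911, 2.493, 0.002]
wrist_force: [-1.8, -0.7, 6.5]
width: 11.4
```

```bash
python3 d.py 477 222 165 0.264
```

```text
t 2.75 pos [478.  221.2  51.4] w 11.4 F [-1.8 -0.7  6.5] T [-0.07  0.33  0.05] q [0.36 0.19 1.62 0.   1.33 0.1 ]
tilt [0.0014 0.0008] yaw 0.263
d cm [  0.1   -0.06 -11.36] rot [ 0.002 -0.    -0.001]
```

Call:
arm_command(
  commands=[
    {"dx":0,"dy":0,"dz":-2,"rx":0,"ry":0,"rz":0,"gripper":1},
    {"dx":0,"dy":0,"dz":-5,"rx":0,"ry":0,"rz":0,"gripper":1},
    {"dx":0,"dy":0,"dz":-10,"rx":0,"ry":0,"rz":0,"gripper":1},
    {"dx":0,"dy":0,"dz":-13,"rx":0,"ry":0,"rz":0,"gripper":1},
    {"dx":0,"dy":0,"dz":-13,"rx":0,"ry":0,"rz":0,"gripper":1},
    {"dx":0,"dy":0,"dz":-13,"rx":0,"ry":0,"rz":0,"gripper":1},
  ],
)

```text
t: 3.5
position: [476.8, 220.7, 178.3]
tcp_rot: [-1.91, -2.492, 0.004]
wrist_force: [-0.1, -0.1, -2.6]
width: 11.7
```

```bash
python3 d.py 571 -172.5 175 0.034
```

```text
t 3.5 pos [476.8 220.7 178.3] w 11.7 F [-0.1 -0.1 -2.6] T [-0.01  0.05  0.03] q [0.36 0.08 1.48 0.   1.59 0.1 ]
tilt [-0.0027 -0.001 ] yaw 0.2629
d cm [-40.41  -1.12   0.34] rot [-0.003  0.001  0.229]
```

Call:
arm_command(
  commands=[
    {"dx":-4,"dy":0,"dz":0,"rx":0,"ry":0,"rz":0.03,"gripper":1},
    {"dx":-10,"dy":-0.3,"dz":0,"rx":0,"ry":0,"rz":0.07,"gripper":1},
    {"dx":-16,"dy":-0.5,"dz":0,"rx":0,"ry":0,"rz":0.1,"gripper":1},
    {"dx":-22,"dy":-0.7,"dz":0,"rx":0,"ry":0,"rz":0.14,"gripper":1},
    {"dx":-28,"dy":-0.9,"dz":0.2,"rx":0,"ry":0,"rz":0.18,"gripper":1},
    {"dx":-34,"dy":-1.1,"dz":0.3,"rx":0,"ry":0,"rz":0.21,"gripper":1},
    {"dx":-38,"dy":-1.1,"dz":0.3,"rx":0,"ry":0,"rz":0.229,"gripper":1},
    {"dx":-40.4,"dy":-1.1,"dz":0.3,"rx":-0.003,"ry":0.001,"rz":0.229,"gripper":1},
    {"dx":-40.4,"dy":-1.1,"dz":0.3,"rx":-0.003,"ry":0.001,"rz":0.229,"gripper":1},
    {"dx":-40.4,"dy":-1.1,"dz":0.3,"rx":-0.003,"ry":0.001,"rz":0.229,"gripper":1},
  ],
)

```text
t: 4.75
position: [571.3, -171.1, 175.7]
tcp_rot: [-2.182, -2.258, -0.003]
wrist_force: [-0.1, -0.2, -1.9]
width: 11.6
```

```bash
python3 d.py 571 -172.5 155 0.034; python3 -c "
from h import *
f=grab('top','t2');g=grab('scene','s2')
a=cv2.resize(f['img'][170:225,300:400,::-1],(800,440)[:2],interpolation=cv2.INTER_CUBIC)[:, :]
b=g['img'][185:285,170:280,::-1]
cv2.imwrite('pics/c2.png',np.hstack([cv2.resize(f['img'][165:225,315:395,::-1],(440,330),interpolation=cv2.INTER_CUBIC),cv2.resize(b,(363,330),interpolation=cv2.INTER_CUBIC)])[:, :800])"
```

```text
t 4.75 pos [ 571.3 -171.1  175.7] w 11.6 F [-0.1 -0.2 -1.9] T [0.04 0.01 0.03] q [-0.35  0.28  1.26  0.    1.6  -0.39]
tilt [0.0003 0.0028] yaw 0.0344
d cm [-0.14 -0.04  2.06] rot [ 0.    -0.003  0.   ]
```

View pics/c2.png

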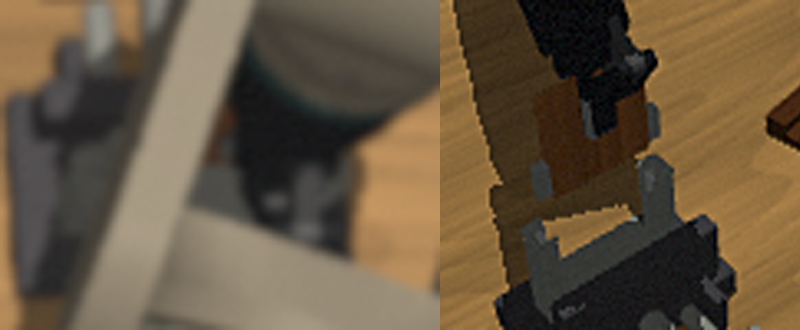

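The liner hangs in the gripper above the slots. In the scene view its ears are at about (200.6,239.5) and (234.5,222), above the posts. The arm hides the top view there, so I'll compare the ear blobs with their expected projection.

```bash
cat > e.py <<'E'
from m import *
s=bot.sense();T=R.from_rotvec(s['tcp_rot']).as_matrix();p=s['position']
B=[]
for c,r,a in blobs(g,185,205,65,52,lambda h:(h[...,2]>75)&(h[...,1]<70),amin=8):
    print(c.round(2),r.round(1).tolist(),round(a,1)); B.append((c,a))
def hull(off,sgn,roll=0):
    # liner frame: x=tool y, y=-(tool x)... world-aligned
    X=T[:,1];Y=-T[:,0] if T[1,0]<0 else T[:,0];Z=-T[:,2]
    P=[p+X*x+Y*(y+off[0]+roll*z)+Z*(z-41.4+off[1]-roll*y) for x in(-4,4) for y in((-48,-38) if sgn<0 else(39,48)) for z in(4,30)]
    h=cv2.convexHull(proj(g,P).astype(np.float32));M=cv2.moments(h);return np.array([M['m10']/M['m00'],M['m01']/M['m00']]),M['m00']
for sg in(-1,1): print(sg,hull((0,0),sg),'+1mm y',(hull((1,0),sg)[0]-hull((0,0),sg)[0]).round(2),'+1 z',(hull((0,1),sg)[0]-hull((0,0),sg)[0]).round(2))
E
python3 e.py
```

```text
-1 (array([199.98494448, 238.6774143 ]), 64.160599013092) +1mm y [ 0.4  -0.22] +1 z [-0.05 -0.33]
1 (array([233.10727253, 220.75709185]), 55.88011838705279) +1mm y [ 0.37 -0.2 ] +1 z [-0.03 -0.33]
```

```bash
sed -i 's/lambda h:(h\[...,2\]>75)&(h\[...,1\]<70)/lambda h:(h[...,2]>55)\&((h[...,0]>40)|(h[...,1]<60))/' e.py; python3 e.py; python3 -c "
import cv2;b=cv2.cvtColor(cv2.imread('pics/s2.png'),cv2.COLOR_BGR2HSV)
print(b[236:244,198:204:2].tolist());print(b[218:228:2,230:240:2].tolist())"
```

```text
[198.19 254.11] [[194.1, 256.4], [194.1, 250.8], [201.3, 250.8], [201.3, 256.4]] 25.3
[248.5  252.83] [[246.1, 249.7], [249.4, 249.7], [249.4, 256.4], [246.1, 256.4]] 10.7
[239.49 251.43] [[234.0, 245.4], [240.2, 243.1], [243.8, 252.7], [237.5, 255.0]] 17.4
[200.29 238.88] [[196.2, 233.7], [201.9, 232.6], [204.3, 244.5], [198.7, 245.7]] 43.9
[232.75 245.11] [[222.0, 256.4], [230.5, 230.1], [244.6, 234.7], [236.1, 261.0]] 133.6
[214.68 222.4 ] [[213.0, 218.3], [215.0, 218.0], [216.2, 226.2], [214.1, 226.5]] 8.7
-1 (array([199.86503245, 238.69173237]), 64.22442223411053) +1mm y [ 0.4  -0.22] +1 z [-0.05 -0.33]
1 (array([233.01320863, 220.77759562]), 55.93277756869793) +1mm y [ 0.37 -0.2 ] +1 z [-0.03 -0.33]
[[[68, 16, 62], [70, 26, 59], [100, 13, 57]], [[108, 21, 60], [23, 19, 54], [85, 26, 59]], [[75, 9, 56], [38, 18, 58], [90, 14, 56]], [[85, 26, 58], [45, 28, 54], [66, 21, 60]], [[90, 13, 58], [50, 13, 57], [70, 14, 55]], [[80, 27, 57], [50, 14, 56], [45, 35, 59]], [[39, 32, 56], [70, 26, 59], [60, 13, 57]], [[16, 87, 56], [83, 18, 58], [90, 9, 56]]]
[[[17, 246, 54], [15, 165, 54], [77, 34, 52], [18, 134, 112], [17, 142, 131]], [[12, 164, 56], [13, 181, 55], [75, 20, 52], [19, 103, 92], [17, 151, 144]], [[14, 176, 55], [13, 207, 59], [80, 38, 61], [19, 104, 91], [16, 144, 143]], [[12, 197, 57], [10, 197, 57], [66, 23, 56], [21, 49, 67], [17, 150, 150]], [[13, 226, 53], [15, 203, 54], [105, 17, 60], [17, 105, 102], [17, 146, 148]]]
```

```bash
sed -i 's/blobs(g,185,205,65,52,lambda h:.*,amin=8)/blobs(g,192,208,58,40,lambda h:(h[...,2]>44)\&(h[...,1]<75),amin=8)/' e.py; python3 e.py
```

```text
[200.07 239.03] [[196.0, 233.6], [202.0, 232.6], [204.1, 244.7], [198.2, 245.8]] 61.2
[234.8  239.85] [[229.0, 231.5], [240.3, 231.4], [240.5, 247.4], [229.2, 247.6]] 144.5
[233.98 221.01] [[231.8, 215.7], [235.3, 215.4], [236.3, 226.5], [232.8, 226.8]] 31.2
[214.14 220.96] [[211.0, 215.3], [214.3, 214.5], [217.0, 226.7], [213.7, 227.5]] 26.4
-1 (array([199.75204737, 238.71678554]), 64.24422598746605) +1mm y [ 0.4  -0.22] +1 z [-0.05 -0.33]
1 (array([232.91907616, 220.80862323]), 55.95032668998465) +1mm y [ 0.37 -0.2 ] +1 z [-0.03 -0.33]
```

```bash
python3 d.py 570.8 -172.3 145 0.034
```

```text
t 5.15 pos [ 571.9 -171.6  177.4] w 11.3 F [ 0.7 -0.8 -2.4] T [ 0.01 -0.02  0.03] q [-0.35  0.27  1.26  0.    1.6  -0.39]
tilt [0.0031 0.0014] yaw 0.0345
d cm [-0.07 -0.12  3.24] rot [ 0.003 -0.001  0.   ]
```

```bash
cat > chain.py <<'E'
from h import *
A=R.from_rotvec([-7.12708375e-01,-3.05925298,1.99e-3]); s0=1.043
p=np.array([232.025,470.967,231.323])
# exact start orientation: tool down, same yaw
v=A.as_matrix()[:,1]; w=np.arctan2(v[1],v[0]); yy=np.array([np.cos(w),np.sin(w),0]); zz=np.array([0,0,-1.]); A=R.from_matrix(np.c_[np.cross(yy,zz),yy,zz])
for d,r in [((-33,-11.5,6.6),(0,0,.85)),((-.1,0,11.5),(0,0,0)),((0,0,-13),(0,0,0)),((-40.4,-1.1,.3),(-.003,.001,.229))]:
    p=p+A.apply(d)*10; A=A*R.from_rotvec(r); m=A.as_matrix(); print(p.round(2),'yaw',np.arctan2(m[1,1],m[0,1]).round(4),'tilt',m[:2,2].round(4))
P=[]
for i in range(6): bot.grab_frame('scene'); P.append(bot.sense()['position'])
P=np.array(P);print(P.mean(0).round(2),P.std(0).round(2))
E
python3 chain.py
```

```text
[477.22 221.96 165.32] yaw 0.263 tilt [0. 0.]
[477.48 221.    50.32] yaw 0.263 tilt [0. 0.]
[477.48 221.   180.32] yaw 0.263 tilt [0. 0.]
[ 571.9  -171.97  177.32] yaw 0.034 tilt [0.0028 0.0014]
[ 571.9  -171.88  177.37] [0.01 0.09 0.03]
```

Call:
arm_command(
  commands=[
    {"dx":-0.05,"dy":-0.1,"dz":1,"rx":0.003,"ry":-0.001,"rz":0,"gripper":1},
    {"dx":-0.05,"dy":-0.1,"dz":2,"rx":0.003,"ry":-0.001,"rz":0,"gripper":1},
    {"dx":-0.05,"dy":-0.1,"dz":3,"rx":0.003,"ry":-0.001,"rz":0,"gripper":1},
    {"dx":-0.05,"dy":-0.1,"dz":3.2,"rx":0.003,"ry":-0.001,"rz":0,"gripper":1},
    {"dx":-0.05,"dy":-0.1,"dz":3.2,"rx":0.003,"ry":-0.001,"rz":0,"gripper":1},
    {"dx":-0.05,"dy":-0.1,"dz":3.2,"rx":0.003,"ry":-0.001,"rz":0,"gripper":1},
    {"dx":-0.05,"dy":-0.1,"dz":3.2,"rx":0.003,"ry":-0.001,"rz":0,"gripper":1},
    {"dx":-0.05,"dy":-0.1,"dz":3.2,"rx":0.003,"ry":-0.001,"rz":0,"gripper":1},
  ],
)

```text
t: 6.45
position: [571.1, -172.5, 145.5]
tcp_rot: [-2.183, -2.259, -0.001]
wrist_force: [0.3, 0.4, -1.8]
width: 11.0
```

```bash
python3 -c "
from h import *
f=grab('top');g=grab('scene','s3')
s=bot.sense();print(s['position'].round(1),s['wrist_force'].round(1),s['wrist_torque'].round(2))
a=cv2.resize(g['img'][200:280,180:280,::-1],(800,600)[:2],interpolation=cv2.INTER_CUBIC)
cv2.imwrite('pics/c3.png',a)"; python3 d.py 570.8 -172.4 133 0.034
```

```text
[ 571.  -172.5  145.4] [-0.  -0.6 -2.7] [ 0.02  0.03 -0.03]
t 6.55 pos [ 571.  -172.5  145.4] w 11.4 F [-0.  -0.6 -2.7] T [ 0.02  0.03 -0.03] q [-0.36  0.29  1.3   0.    1.55 -0.39]
tilt [0.0001 0.0004] yaw 0.034
d cm [ 0.01 -0.02  1.24] rot [ 0. -0.  0.]
```

View pics/c3.png

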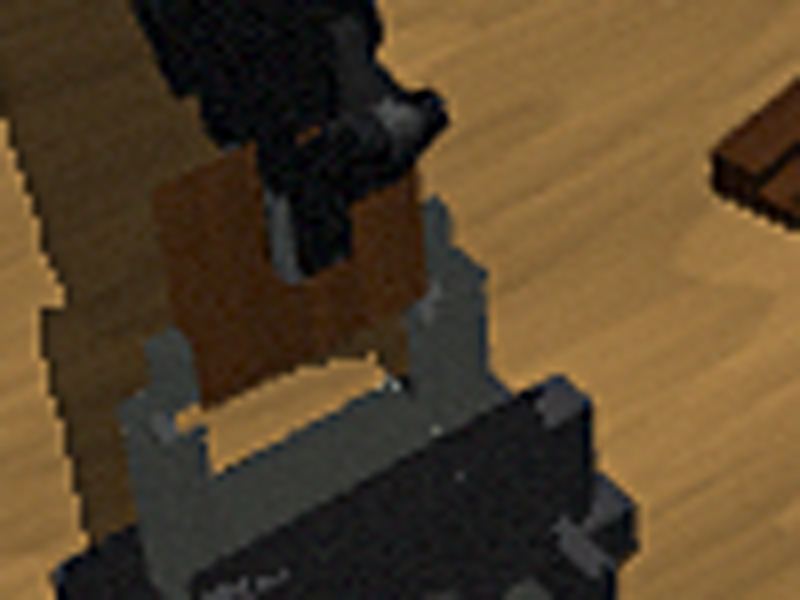

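In the scene crop the ears sit right over the posts: left ear at about (170,360) above a post top at (160,410), right ear at about (435,225) above a post top at (455,270). Both look aligned, so I'll feel the way down.

Call:
arm_command(
  commands=[
    {"dx":0,"dy":0,"dz":0.2,"rx":0,"ry":0,"rz":0,"gripper":1},
    {"dx":0,"dy":0,"dz":0.4,"rx":0,"ry":0,"rz":0,"gripper":1},
    {"dx":0,"dy":0,"dz":0.6,"rx":0,"ry":0,"rz":0,"gripper":1},
    {"dx":0,"dy":0,"dz":0.8,"rx":0,"ry":0,"rz":0,"gripper":1},
    {"dx":0,"dy":0,"dz":0.8,"rx":0,"ry":0,"rz":0,"gripper":1},
  ],
)

```text
t: 7.18
position: [570.9, -172.4, 137.0]
tcp_rot: [-2.183, -2.258, -0.0]
wrist_force: [0.3, 0.2, -2.0]
width: 11.3
```

Call:
arm_command(
  commands=[
    {"dx":0,"dy":0,"dz":0.2,"rx":0,"ry":0,"rz":0,"gripper":1},
    {"dx":0,"dy":0,"dz":0.4,"rx":0,"ry":0,"rz":0,"gripper":1},
    {"dx":0,"dy":0,"dz":0.4,"rx":0,"ry":0,"rz":0,"gripper":1},
  ],
)

```text
t: 7.55
position: [570.8, -172.4, 133.0]
tcp_rot: [-2.183, -2.258, 0.0]
wrist_force: [-1.1, 0.1, -2.3]
width: 11.4
```

Call:
arm_command(
  commands=[
    {"dx":0,"dy":0,"dz":0.2,"rx":0,"ry":0,"rz":0,"gripper":1},
    {"dx":0,"dy":0,"dz":0.4,"rx":0,"ry":0,"rz":0,"gripper":1},
    {"dx":0,"dy":0,"dz":0.4,"rx":0,"ry":0,"rz":0,"gripper":1},
  ],
)

```text
t: 7.92
position: [571.0, -172.4, 129.1]
tcp_rot: [-2.183, -2.259, -0.0]
wrist_force: [-0.2, 0.1, -2.3]
width: 11.3
```

```bash
python3 d.py 570.8 -172.4 133 0.034
```

```text
t 7.92 pos [ 571.  -172.4  129.1] w 11.3 F [-0.2  0.1 -2.3] T [-0.05  0.12  0.15] q [-0.36  0.3   1.32  0.    1.52 -0.39]
tilt [-0.0002  0.0004] yaw 0.0341
d cm [ 0.   -0.02 -0.39] rot [-0. -0.  0.]
```

Call:
arm_command(
  commands=[
    {"dx":0,"dy":0,"dz":0.2,"rx":0,"ry":0,"rz":0,"gripper":1},
    {"dx":0,"dy":0,"dz":0.4,"rx":0,"ry":0,"rz":0,"gripper":1},
    {"dx":0,"dy":0,"dz":0.4,"rx":0,"ry":0,"rz":0,"gripper":1},
  ],
)

```text
t: 8.3
position: [571.2, -172.6, 126.3]
tcp_rot: [2.183, 2.259, 0.001]
wrist_force: [-3.4, 0.3, 4.4]
width: 11.3
```

Call:
arm_command(
  commands=[
    {"dx":0,"dy":0,"dz":0.2,"rx":0,"ry":0,"rz":0,"gripper":1},
    {"dx":0,"dy":0,"dz":0.4,"rx":0,"ry":0,"rz":0,"gripper":1},
    {"dx":0,"dy":0,"dz":0.4,"rx":0,"ry":0,"rz":0,"gripper":1},
  ],
)

```text
t: 8.68
position: [571.3, -172.8, 123.2]
tcp_rot: [2.182, 2.258, 0.001]
wrist_force: [-5.9, -0.7, 8.5]
width: 11.3
```

```bash
python3 d.py 570.8 -172.4 133 0.034
```

```text
t 8.68 pos [ 571.3 -172.8  123.2] w 11.3 F [-5.9 -0.7  8.5] T [0.14 0.94 0.45] q [-0.36  0.31  1.33 -0.    1.5  -0.39]
tilt [ 0.0016 -0.0007] yaw 0.0342
d cm [ 0.04 -0.05 -0.98] rot [0.002 0.001 0.   ]
```

Fx is −6 N, which means something behind the ears is pushing toward −x: the ears bear on the rear wall or flare. I'll back up, shift toward −x and try again.

Call:
arm_command(
  commands=[
    {"dx":0,"dy":0,"dz":-0.4,"rx":0,"ry":0,"rz":0,"gripper":1},
    {"dx":0,"dy":-0.15,"dz":-0.4,"rx":0,"ry":0,"rz":0,"gripper":1},
    {"dx":0,"dy":-0.15,"dz":-0.4,"rx":0,"ry":0,"rz":0,"gripper":1},
  ],
)

```text
t: 9.05
position: [570.4, -172.4, 125.5]
tcp_rot: [2.182, 2.258, 0.003]
wrist_force: [5.8, 0.4, -2.2]
width: 11.3
```

```bash
python3 d.py 569.3 -172.4 133 0.034
```

```text
t 9.05 pos [ 570.4 -172.4  125.5] w 11.3 F [ 5.8  0.4 -2.2] T [-0.07 -1.13  0.04] q [-0.36  0.3   1.33  0.    1.51 -0.39]
tilt [0.0026 0.0003] yaw 0.034
d cm [ 0.01 -0.11 -0.75] rot [ 0.003 -0.    -0.   ]
```

Call:
arm_command(
  commands=[
    {"dx":0,"dy":0,"dz":0.2,"rx":0,"ry":0,"rz":0,"gripper":1},
    {"dx":0,"dy":0,"dz":0.4,"rx":0,"ry":0,"rz":0,"gripper":1},
    {"dx":0,"dy":0,"dz":0.4,"rx":0,"ry":0,"rz":0,"gripper":1},
  ],
)

```text
t: 9.43
position: [570.7, -172.7, 123.1]
tcp_rot: [2.181, 2.257, 0.004]
wrist_force: [3.0, -0.1, 5.1]
width: 11.5
```

```bash
python3 d.py 569.3 -172.4 133 0.034
```

```text
t 9.43 pos [ 570.7 -172.7  123.1] w 11.5 F [ 3.  -0.1  5.1] T [ 0.11 -0.75  0.11] q [-0.36  0.31  1.33  0.    1.5  -0.39]
tilt [ 0.004  -0.0006] yaw 0.0342
d cm [ 0.03 -0.14 -0.99] rot [0.004 0.001 0.   ]
```

Call:
arm_command(
  commands=[
    {"dx":0,"dy":0.05,"dz":0,"rx":0,"ry":0,"rz":0,"gripper":1},
    {"dx":0,"dy":0.05,"dz":0.2,"rx":0,"ry":0,"rz":0,"gripper":1},
    {"dx":0,"dy":0.05,"dz":0.2,"rx":0,"ry":0,"rz":0,"gripper":1},
  ],
)

```text
t: 9.8
position: [570.8, -172.7, 120.9]
tcp_rot: [2.181, 2.257, 0.003]
wrist_force: [3.3, -1.0, 2.9]
width: 11.2
```

Call:
arm_command(
  commands=[
    {"dx":0,"dy":0,"dz":0.2,"rx":0,"ry":0,"rz":0,"gripper":1},
    {"dx":0,"dy":0,"dz":0.2,"rx":0,"ry":0,"rz":0,"gripper":1},
  ],
)

```text
t: 10.05
position: [570.7, -172.5, 117.7]
tcp_rot: [2.182, 2.258, 0.002]
wrist_force: [5.0, -1.2, 2.7]
width: 11.6
```

```bash
python3 d.py 569.3 -172.4 133 0.034
```

```text
t 10.05 pos [ 570.7 -172.5  117.7] w 11.6 F [ 5.  -1.2  2.7] T [-0.06 -1.14  0.11] q [-0.36  0.31  1.34  0.    1.49 -0.39]
tilt [0.0021 0.    ] yaw 0.034
d cm [ 0.02 -0.14 -1.53] rot [0.002 0.    0.   ]
```

Past the clip peak: the push has dropped to a rub of about 5 N. I'll keep going down.

Call:
arm_command(
  commands=[
    {"dx":0,"dy":0.05,"dz":0.2,"rx":0,"ry":0,"rz":0,"gripper":1},
    {"dx":0,"dy":0.05,"dz":0.4,"rx":0,"ry":0,"rz":0,"gripper":1},
    {"dx":0,"dy":0.05,"dz":0.4,"rx":0,"ry":0,"rz":0,"gripper":1},
  ],
)

```text
t: 10.42
position: [570.7, -172.4, 112.8]
tcp_rot: [-2.183, -2.259, -0.001]
wrist_force: [6.2, 0.0, 2.4]
width: 11.5
```

Call:
arm_command(
  commands=[
    {"dx":0,"dy":0,"dz":0.2,"rx":0,"ry":0,"rz":0,"gripper":1},
    {"dx":0,"dy":0,"dz":0.4,"rx":0,"ry":0,"rz":0,"gripper":1},
    {"dx":0,"dy":0,"dz":0.4,"rx":0,"ry":0,"rz":0,"gripper":1},
  ],
)

```text
t: 10.8
position: [570.7, -172.4, 108.7]
tcp_rot: [-2.183, -2.259, -0.001]
wrist_force: [5.7, -0.6, 0.7]
width: 11.3
```

Call:
arm_command(
  commands=[
    {"dx":0,"dy":0,"dz":0.2,"rx":0,"ry":0,"rz":0,"gripper":1},
    {"dx":0,"dy":0,"dz":0.4,"rx":0,"ry":0,"rz":0,"gripper":1},
    {"dx":0,"dy":0,"dz":0.4,"rx":0,"ry":0,"rz":0,"gripper":1},
  ],
)

```text
t: 11.18
position: [570.7, -172.3, 104.7]
tcp_rot: [-2.183, -2.259, -0.001]
wrist_force: [6.3, -0.0, -0.1]
width: 11.1
```

```bash
python3 d.py 569.3 -172.4 133 0.034
```

```text
t 11.18 pos [ 570.7 -172.3  104.7] w 11.1 F [ 6.3 -0.  -0.1] T [-0.02 -1.25  0.03] q [-0.36  0.32  1.35  0.    1.47 -0.39]
tilt [0.0003 0.0006] yaw 0.034
d cm [ 0.   -0.14 -2.83] rot [ 0.    -0.001 -0.   ]
```

Call:
arm_command(
  commands=[
    {"dx":0,"dy":0,"dz":0.2,"rx":0,"ry":0,"rz":0,"gripper":1},
    {"dx":0,"dy":0,"dz":0.4,"rx":0,"ry":0,"rz":0,"gripper":1},
    {"dx":0,"dy":0,"dz":0.4,"rx":0,"ry":0,"rz":0,"gripper":1},
  ],
)

```text
t: 11.55
position: [570.7, -172.4, 100.7]
tcp_rot: [-2.183, -2.259, -0.001]
wrist_force: [6.5, -0.4, 1.4]
width: 11.6
```

Call:
arm_command(
  commands=[
    {"dx":0,"dy":0,"dz":0.2,"rx":0,"ry":0,"rz":0,"gripper":1},
    {"dx":0,"dy":0,"dz":0.4,"rx":0,"ry":0,"rz":0,"gripper":1},
    {"dx":0,"dy":0,"dz":0.4,"rx":0,"ry":0,"rz":0,"gripper":1},
  ],
)

```text
t: 11.92
position: [570.7, -172.3, 96.7]
tcp_rot: [-2.183, -2.259, -0.001]
wrist_force: [6.7, -0.3, 1.4]
width: 11.3
```

Call:
arm_command(
  commands=[
    {"dx":0,"dy":0,"dz":0.1,"rx":0,"ry":0,"rz":0,"gripper":1},
    {"dx":0,"dy":0,"dz":0.2,"rx":0,"ry":0,"rz":0,"gripper":1},
    {"dx":0,"dy":0,"dz":0.2,"rx":0,"ry":0,"rz":0,"gripper":1},
  ],
)

```text
t: 12.3
position: [569.1, -172.2, 93.7]
tcp_rot: [-2.181, -2.256, 0.003]
wrist_force: [0.9, 0.1, -1.5]
width: 11.6
```

```bash
python3 d.py 569.3 -172.4 133 0.034
```

```text
t 12.3 pos [ 569.1 -172.2   93.7] w 11.6 F [ 0.9  0.1 -1.5] T [-0.02  0.05 -0.02] q [-0.36  0.33  1.36 -0.    1.45 -0.39]
tilt [-0.0043  0.0014] yaw 0.0337
d cm [-0.01 -0.   -3.93] rot [-0.004 -0.002 -0.   ]
```

Fx let go and the liner moved −x, so the clips have sprung over the ears. Now the last step down, to feel the seat.

Call:
arm_command(
  commands=[
    {"dx":0,"dy":0,"dz":0.1,"rx":0,"ry":0,"rz":0,"gripper":1},
    {"dx":0,"dy":0,"dz":0.1,"rx":0,"ry":0,"rz":0,"gripper":1},
  ],
)

```text
t: 12.55
position: [570.1, -172.4, 93.8]
tcp_rot: [-2.183, -2.258, 0.001]
wrist_force: [-0.4, -0.0, -1.9]
width: 11.6
```

Call:
arm_command(
  commands=[
    {"dx":0,"dy":0,"dz":0.1,"rx":0,"ry":0,"rz":0,"gripper":1},
    {"dx":0,"dy":0,"dz":0.1,"rx":0,"ry":0,"rz":0,"gripper":1},
  ],
)

```text
t: 12.8
position: [570.4, -172.5, 93.4]
tcp_rot: [-2.183, -2.259, -0.0]
wrist_force: [-0.8, 0.4, 0.7]
width: 11.2
```

```bash
python3 d.py 569.3 -172.4 133 0.034
```

```text
t 12.8 pos [ 570.4 -172.5   93.4] w 11.2 F [-0.8  0.4  0.7] T [0.02 0.22 0.05] q [-0.36  0.33  1.36  0.    1.45 -0.39]
tilt [-0.0003  0.0004] yaw 0.034
d cm [ 0.01 -0.11 -3.96] rot [-0. -0. -0.]
```

Call:
arm_command(
  commands=[
    {"dx":0,"dy":0,"dz":0.1,"rx":0,"ry":0,"rz":0,"gripper":1},
    {"dx":0,"dy":0,"dz":0.1,"rx":0,"ry":0,"rz":0,"gripper":1},
    {"dx":0,"dy":0,"dz":0.1,"rx":0,"ry":0,"rz":0,"gripper":1},
  ],
)

```text
t: 13.18
position: [570.5, -172.5, 93.4]
tcp_rot: [2.183, 2.259, 0.0]
wrist_force: [-4.2, 1.5, 6.4]
width: 11.2
```

Call:
arm_command(
  commands=[
    {"dx":0,"dy":0,"dz":0.05,"rx":0,"ry":0,"rz":0,"gripper":1},
    {"dx":0,"dy":0,"dz":0.05,"rx":0,"ry":0,"rz":0,"gripper":1},
  ],
)

```text
t: 13.42
position: [570.6, -172.5, 93.4]
tcp_rot: [2.183, 2.259, 0.001]
wrist_force: [-5.4, 1.6, 8.1]
width: 11.5
```

```bash
python3 d.py 569.3 -172.4 133 0.034
```

```text
t 13.43 pos [ 570.6 -172.5   93.4] w 11.5 F [-5.4  1.6  8.1] T [0.33 1.01 0.01] q [-0.36  0.33  1.36  0.    1.45 -0.39]
tilt [0.0005 0.    ] yaw 0.034
d cm [ 0.02 -0.12 -3.96] rot [ 0. -0.  0.]
```

It stops hard at z 93.4 under about 10 N, so the seat is at about 53 mm, within the 26–58 range. I'll take the load off, open the fingers and retreat.

Call:
arm_command(
  commands=[
    {"dx":0,"dy":-0.03,"dz":-0.15,"rx":0,"ry":0,"rz":0,"gripper":1},
    {"dx":0,"dy":-0.03,"dz":-0.15,"rx":0,"ry":0,"rz":0,"gripper":1},
    {"dx":0,"dy":-0.03,"dz":-0.15,"rx":0,"ry":0,"rz":0,"gripper":0.7},
    {"dx":0,"dy":-0.03,"dz":-0.15,"rx":0,"ry":0,"rz":0,"gripper":0.6},
    {"dx":0,"dy":-0.03,"dz":-0.15,"rx":0,"ry":0,"rz":0,"gripper":0.6},
    {"dx":0,"dy":-0.03,"dz":-0.15,"rx":0,"ry":0,"rz":0,"gripper":0.6},
  ],
)

```text
t: 14.18
position: [570.2, -172.4, 93.2]
tcp_rot: [-2.183, -2.259, -0.0]
wrist_force: [-0.2, -0.5, -0.6]
width: 34.0
```

```bash
python3 d.py 570 -172.4 200 0.034
```

```text
t 14.18 pos [ 570.2 -172.4   93.2] w 34.0 F [-0.2 -0.5 -0.6] T [-0.03 -0.01 -0.02] q [-0.36  0.33  1.36  0.    1.45 -0.39]
tilt [-0.0001  0.0004] yaw 0.034
d cm [ 1.000e-02 -2.000e-02 -1.068e+01] rot [-0. -0.  0.]
```

Free of contact. I'll rise, then swing clear toward +y so that both cameras can see the liner.

Call:
arm_command(
  commands=[
    {"dx":0,"dy":0,"dz":-2,"rx":0,"ry":0,"rz":0,"gripper":0.6},
    {"dx":0,"dy":0,"dz":-5,"rx":0,"ry":0,"rz":0,"gripper":0.6},
    {"dx":0,"dy":0,"dz":-9,"rx":0,"ry":0,"rz":0,"gripper":0.6},
    {"dx":0,"dy":0,"dz":-13,"rx":0,"ry":0,"rz":0,"gripper":0.6},
    {"dx":6,"dy":0,"dz":-13,"rx":0,"ry":0,"rz":0,"gripper":0.6},
    {"dx":12,"dy":-4,"dz":-13,"rx":0,"ry":0,"rz":0,"gripper":0.6},
    {"dx":18,"dy":-8,"dz":-13,"rx":0,"ry":0,"rz":0,"gripper":0.6},
    {"dx":24,"dy":-12,"dz":-13,"rx":0,"ry":0,"rz":0,"gripper":0.6},
    {"dx":24,"dy":-12,"dz":-13,"rx":0,"ry":0,"rz":0,"gripper":0.6},
    {"dx":24,"dy":-12,"dz":-13,"rx":0,"ry":0,"rz":0,"gripper":0.6},
  ],
)

```text
t: 15.42
position: [441.7, 64.5, 225.4]
tcp_rot: [2.179, 2.261, 0.004]
wrist_force: [-1.2, -0.6, 0.8]
width: 34.2
```

```bash
python3 - <<'E'
from m import *
z=lambda i,x,y,w,h:cv2.resize(i[y:y+h,x:x+w,::-1],(400,300),interpolation=cv2.INTER_CUBIC)
o=np.hstack([z(f['img'],310,160,80,60),z(g['img'],180,215,92,69)])
o2=np.hstack([cv2.resize(f['img'][...,::-1],(400,300)),cv2.resize(g['img'][...,::-1],(400,300))])
cv2.imwrite('pics/c4.png',np.vstack([o,o2]))
w=np.array([-.034,1.0]);
for h in(110,137):
  for c,r,a in blobs(f,325,175,55,32,lambda h_:(h_[...,2]>120)&(h_[...,1]>100)&(h_[...,0]<18),amin=20):
    P=onz(f,r,h);print(h,onz(f,[c],h).round(1),P[:,:2].round(1).tolist(),round(a))
E
```

```text
110 [[ 576.8 -176.   110. ]] [[581.7, -137.9], [584.4, -215.2], [572.1, -215.1], [569.5, -137.9]] 158
110 [[ 594.8 -225.2  110. ]] [[617.7, -203.3], [617.6, -232.5], [544.0, -228.8], [544.2, -200.0]] 78
137 [[ 571.1 -171.   137. ]] [[576.0, -133.8], [578.5, -209.3], [566.5, -209.2], [564.0, -133.9]] 158
137 [[ 588.7 -219.   137. ]] [[611.0, -197.6], [611.0, -226.1], [539.2, -222.5], [539.4, -194.4]] 78
```

View pics/c4.png

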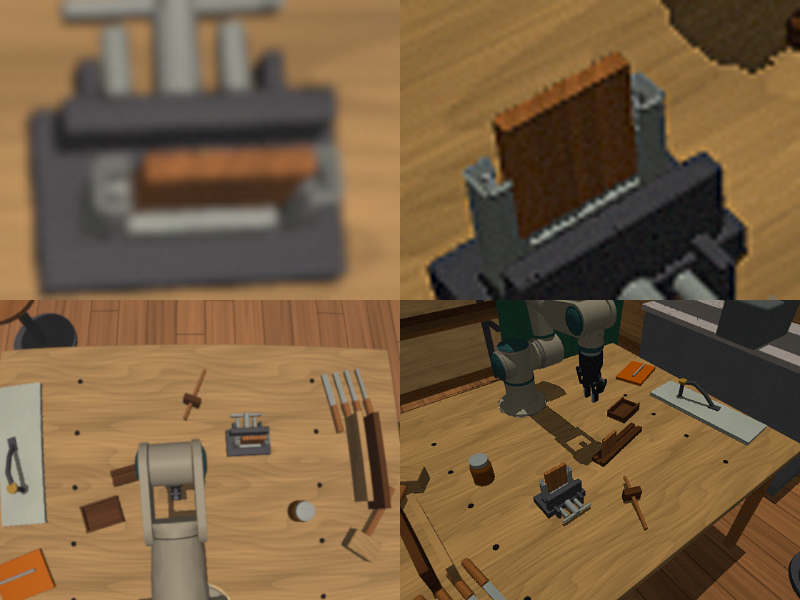

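The pictures show the liner upright and parallel to the jaw. Its lower edge lies on the bright seat strip, and both ears are down inside the posts. The pad is still in the rack, the other things haven't moved, and the arm is clear. Handing in.

```bash
python3 -c "
from station import bot
s=bot.sense();print(s['t'],s['wrist_force'].round(1),abs(s['qd']).max())
print(bot.sign_off())"
```

```text
15.525 [ 0.4 -0.5 -0.2] 0.021549804010548124
the job is handed in; nothing more can be done
None
```

The eared liner is out of the rack, seated in the vice jaw and released. I handed the job in at 15.5 s, with the arm clear of everything.

**Insertion:** The ears first bore on the rear wall of the slots (Fx about −6 N). I backed off, shifted 1.5 mm toward the front, then eased about 1 mm back as I pressed on. The highest push I read on the clips was about 11 N. It fell to a rub of about 2–5 N, then dropped away just above the seat.

**Seat:** The liner stopped hard under about 10 N. That puts the seat about 53 mm above the bench, within the stated 26–58 mm range. The 36 mm between first clip contact and the stop fits the description.

**Last checks:**
- **Liner:** It stands level and parallel to the jaw. Its top face measures about 75.5 × 12 mm at the expected height, against a true 76 × 12 mm.
- **Other things:** The pad is still in the rack, and the tray, gauge and jar look unmoved.

**Not confirmed:**
- **Clips:** I could not see the clips, and I did not tug on the liner to test them. That both sprung back is judged from the sideways force falling from about 6.7 N to zero with no twist left.
- **Position:** The top view put the liner about 1 mm from where the arm readings did, within the 2 mm camera calibration.

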